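# Close the hydraulic tank with its click-stop cap

### The job

Put the red-handled filler cap back on the blue hydraulic tank: set its two ears through the notches of the neck, press it gently down against its spring, and turn it clockwise under the flange until the ratchet clicks once; stop before a second click and let go of it. Do not ram or force the cap on the tank, and leave the glue bottle, the wood offcut and the screwdriver alone.

Things in the scene. Friction and masses are not known exactly. Their poses are not given: they have to be found in the camera images.
- cap_grip (a point): Centre of the cap's red grip bar: 56 mm long (along this point's x), 16 mm thick (y), 34 mm high, top 17 mm above this point; z up. Under it a black disc, 66 mm in diameter, top 16 mm and underside 28 mm below this point; under that a grey plug, 30 mm in diameter, bottom 42 mm below this point. Cap about 170 g, standing upright on its plug on the mat.
- cap_seat (a point): Centre of the underside of the cap's black disc, 28 mm below cap_grip; same axes. This face meets the neck's rim when the cap is pressed fully down. Locked and let go, it stands about 2.5 mm above the rim, lifted by the plunger's spring.
- ears (a point): Middle of the plug's two ears, 38.75 mm below cap_grip on the axis. They lie along this point's x (at the start parallel to the red bar): 46 mm over the tips, 10 mm wide, 6.5 mm thick, flush with the plug's bottom, tops 7.5 mm below the disc's underside. z up. Plug and ears turn against the bar only through the ratchet.
- click (a joint): Turn of the red bar clockwise (from above) past the plug, through the cap's ratchet, rad; starts at 0 and hardly goes below. It holds until about 0.25 N m, then gives; the torque falls as it turns, and from about 0.15 rad the ratchet springs on by itself to rest at 0.30 (first click). The second click's crest is at 0.45, its rest at 0.60 (one too many), the dead stop just beyond.
- cap: The same cap as a whole; origin at the centre of the plug's bottom, 42 mm below cap_grip; same axes as cap_grip.
- mat: Brown cork mat, 130 x 130 x 5 mm, fixed on the table, on which the cap starts; origin at the centre of its underside.
- neck (a point): Centre of the steel filler neck's mouth at its rim, 130 mm above the table, z up. Neck 62 mm in diameter, 25 mm tall above the tank's deck. A 5 mm thick inner flange leaves a 35 mm hole and two notches along this point's +x and -x, 14.4 mm wide, reaching 25 mm from the axis. The cap enters with its ears along x, either way round, and locks by turning clockwise from above.
- plunger (a point): Top of the sprung plunger on the neck's axis, 9 mm below the rim when free. The plug meets it when the disc is about 5 mm above the rim; it pushes back with 3 N at first, 5 to 6 N with the cap fully down. The ears are clear below the flange and can turn when the disc is less than about 2 mm above the rim.
- tank: Blue tank, fixed, 250 x 160 mm, flat dark deck 105 mm high, yellow marks on it in line with the notches; origin on the table under the neck, axes as neck; it spans x -60 to +190 mm. Grey motor (96 mm in diameter, 80 mm above deck) 140 mm from the neck towards +x. Solid stops hidden under the flange halt the ears 0.7 to 1.3 rad clockwise of the notches (it varies); then the ratchet works.
- glue: White bottle of wood glue, 60 mm in diameter, 160 mm high, standing; origin at the centre of its base. To be left alone.
- offcut: Brown wooden offcut, 100 x 60 x 45 mm high; origin at the centre of its underside. To be left alone.
- driver: Screwdriver lying on the table along its own x axis. To be left alone.
Things that resemble listed ones, but are neither listed nor needed, are in the scene too. What is meant by the cap is not green, purple or white, and is the larger of those in its own colour.

How it is judged:
By the outcome, as a careful person would: the job done as asked, in the order asked, and still so for the second after the job is handed in, with the robot touching nothing.
It also fails if it takes over 72 s, if anything falls off the work surface, if the arm or the gripper's body presses on something with over 40 N, if the wrist force passes 120 N, or if a joint passes its speed limit or range.

### The arm

A 7-joint arm with a two-finger parallel gripper is mounted at the origin on the work surface. World frame = base frame: x ahead of the robot, y to its left, z up, the work surface at z = 0. Lengths are in mm, angles in rad, forces in N, time in s.
With the tool pointing down it reaches from about 425 to 975 mm from the base axis. Payload 16.7 kg.
Tool frame: the origin (TCP) lies on the centre line of the jaws, within the pads' length; the fingertips stand 8 mm ahead of it and the grasp point (between the pads) lies 11 mm behind it; z points along the fingers, y is the line along which they close (so a half turn about z gives the same grasp; the last joint's range is limited). The gripper opens to 85 mm and grips with 20 to 120 N. Pads are 22 mm wide; open, the fingers measure 114 mm over their backs; the gripper's body (76 mm by 85 mm) begins 54 mm behind the grasp point. The pads swing forward as they close: fully open they stand 13 mm farther back than shut.
Start: joints at [-1.353, 0.426, 0.074, 1.606, -0.034, 1.111, -0.067], TCP at [242.708, 629.817, 239.302] pointing down, gripper open.
Joint ranges: [-2.85, 2.85], [-0.5, 2.14], [-1.23, 1.37], [0.21, 2.46], [-1.02, 4.16], [0.16, 2.05], [-2.73, 2.73]. Speed limits (rad/s): [1.89, 1.89, 2.39, 2.39, 3.01, 3.01, 3.01].

### API

Orientations are given as a 3x3 rotation matrix whose columns are the frame's x, y, z axes.
In Python, from cell import r gives the robot as it stands. Calls block until the motion is done:
- r.move_to(position, orientation): joint-space move of the TCP to a pose.
- r.servo_line(position, ori=None, vel=150): straight line of the TCP; ori=None keeps the orientation; vel is the mean speed in mm/s.
- r.movej(angles): joint-space move.
- r.gripper_to(opening, squeeze=None): opening from 0.0 (shut) to 1.0 (fully open); squeeze is the grip in N (None keeps the last); returns when the fingers have stopped.
- r.hold(seconds).
- r.inverse_kinematics(position, orientation): joint angles nearest the present ones, or None.
- r.capture(name): name is "scene" or "top"; returns a dict with "frame" (420x560x3 uint8, red, green, blue), "z_map" (420x560 float32, mm along the optical axis (not along the pixel's ray), 0 where there is no reading), "fx", "fy", "cx", "cy" (pixels), "distortion" ([k1, k2, p1, p2, k3] as OpenCV has them; the pictures are not rectified), "R" (3x3) and "t" (3): a world point X has camera coordinates R X + t. Camera axes: x right, y down, z forward; pixel columns grow to the right and rows downward; lengths in mm; the calibration is good to about 2 mm. A picture is of the moment at which its call begins.
A pose or a line that the arm cannot do raises r.PlanningError and nothing moves.
- r.sign_off(): hands the job in; it is judged then, once.
Trained networks look in the newest picture that a camera, given by its name, has taken for a name from the list of things; names that differ only in an ending like _2 or _b are one class to them, and where a whole thing is asked for, a point or a joint stands for the part that bears it (a point fixed in the world has none). Each returns a list of dicts, best first, with "confidence" (0 to 1); they miss things now and then, are a little off and sometimes report something else, mostly with a low value. They report only what shows in the picture. A call takes as long as a camera call. They do not tell look-alikes from the thing itself.
- r.recognise(camera, label): "pixel" ([row, column] in pixels, amid what is visible of it).
Readings, each from a call of its own:
- r.read_clock(): time.
- r.read_joint_positions(): joint angles.
- r.read_qvel(): joint speeds.
- r.read_joint_torque(): joint torques, N m.
- r.read_ee_pos(): TCP position.
- r.read_ee_rot(): TCP orientation.
- r.read_ft_force(): force on the tool from outside, world axes, zero at the start.
- r.read_wrist_torque(): the same for the moment, N m.
- r.read_finger_gap(): opening from 0.0 (shut) to 1.0 (fully open).
- r.read_grasp_force(): force on a finger pad.
Only numpy, scipy, OpenCV 4.12 (cv2) and the standard library are available. Lean on these libraries where they do the work, as an engineer would, in place of code of your own. Each camera call takes 0.05 s, during which the arm holds its last target. There are 200 camera calls.

## Working session

There is one attempt and no reset: what is moved stays moved. The work goes in short steps, each a Python script; the robot and the scene stay as the last script left them, time stands still between calls to the robot, and variables do not carry over. Pictures are saved under pics/ and viewed, at most 10 in all, crops included, and the job is handed in when it is done.

```bash
mkdir -p pics; ls
cat > h.py <<'E'
import numpy as np, cv2
from cell import r
def snap(n,fn=None):
    c=r.capture(n)
    if fn: cv2.imwrite('pics/'+fn,c['frame'][:,:,::-1])
    return c
def world(c,rows,cols,z=None):
    """pixels -> world; z=None uses depth"""
    K=np.array([[c['fx'],0,c['cx']],[0,c['fy'],c['cy']],[0,0,1.]])
    p=cv2.undistortPoints(np.stack([cols,rows],-1).astype(np.float64).reshape(-1,1,2),K,np.array(c['distortion'],float)).reshape(-1,2)
    d=np.c_[p,np.ones(len(p))]; R=np.array(c['R']);t=np.array(c['t'])
    if z is None:
        D=c['z_map'][np.asarray(rows).astype(int),np.asarray(cols).astype(int)]
        return (d*D[:,None]-t)@R
    C=-R.T@t; w=d@R
    return C+w*((z-C[2])/w[:,2])[:,None]
E
python3 - <<'E'
from h import *
for n in('scene','top'):
    c=snap(n,n+'0.png'); print(n,np.round(-np.array(c['R']).T@c['t']), c['fx'])
    for l in('cap_grip','cap','neck','tank','mat','glue','offcut','driver'):
        try:
            for d in r.recognise(n,l)[:4]:
                p=np.array([d['pixel']]); print(l,np.round(d['pixel']),round(d['confidence'],2),np.round(world(c,p[:,0],p[:,1])[0]))
        except Exception as e: print(l,e)
E
```

```text
pics
scene [ 796. -618. 1102.] 485.70353968529525
cap_grip [286. 234.] 0.9 [ 486. -205.   63.]
cap_grip [300. 288.] 0.77 [ 615. -182.   61.]
cap_grip [345. 233.] 0.74 [ 544. -324.   39.]
cap_grip [312. 168.] 0.71 [ 373. -323.   46.]
cap [256. 195.] 0.83 [ 350. -165.   38.]
cap [346. 234.] 0.78 [ 549. -327.   48.]
cap [303. 290.] 0.73 [ 620. -180.   44.]
cap [284. 235.] 0.71 [ 484. -200.   61.]
neck [180. 334.] 0.55 [590. 158. 105.]
tank [177. 337.] 0.74 [593. 168. 107.]
mat [301. 240.] 0.97 [ 499. -210.    2.]
glue [363. 174.] 0.58 [ 473. -429.  120.]
offcut [122. 322.] 0.92 [462. 399.  45.]
driver [223. 250.] 0.94 [426. -10.  26.]
top [ 237.    3. 1239.] 482.85579377894175
cap_grip [221. 358.] 0.81 [ 461. -184.   67.]
cap_grip [167. 351.] 0.75 [ 606. -167.   44.]
cap_grip [272. 343.] 0.66 [ 336. -157.   44.]
cap_grip [197. 404.] 0.63 [ 543. -313.   15.]
cap [266. 400.] 0.78 [ 361. -302.   28.]
cap [218. 362.] 0.75 [ 470. -197.   65.]
cap [198. 405.] 0.75 [ 536. -309.   40.]
cap [270. 340.] 0.74 [ 342. -151.   19.]
neck [165. 209.] 0.82 [571. 188. 107.]
tank [167. 207.] 0.58 [567. 193. 105.]
mat [226. 348.] 0.67 [ 456. -167.   22.]
glue [229. 449.] 0.62 [ 449. -399.  106.]
offcut [216. 123.] 0.67 [442. 404.  47.]
offcut [187. 199.] 0.59 [510. 204. 121.]
driver [244. 283.] 0.79 [401.  -4.  25.]
```

View pics/scene0.png

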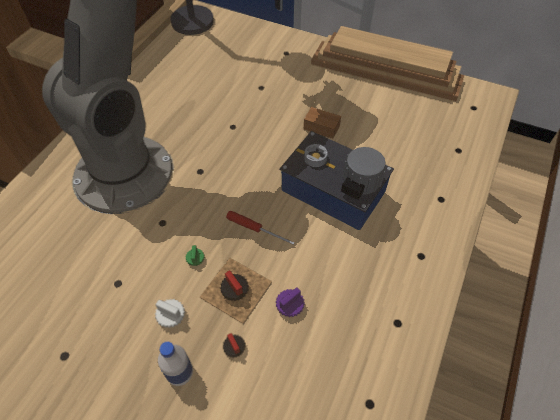

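View pics/top0.png

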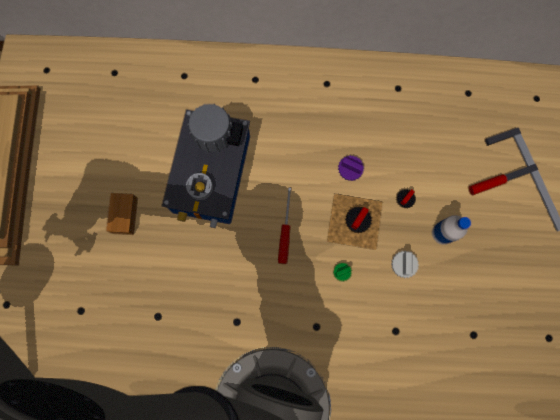

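The larger red cap stands on the mat: top px (218,361), scene (286,234). The neck is at top px (186,200), scene (156,316), with yellow marks pointing to the motor at top (125,210).

```bash
cat >> h.py <<'E'
def cloud(c):
    rr,cc=np.mgrid[0:420,0:560]; W=world(c,rr.ravel(),cc.ravel())
    W[c['z_map'].ravel()<=0]=np.nan
    return W.reshape(420,560,3)
def hsv(c): return cv2.cvtColor(c['frame'],cv2.COLOR_RGB2HSV).astype(int)
def near(W,p,rad): return np.hypot(W[...,0]-p[0],W[...,1]-p[1])<rad
def bar(c,W,p,zt,rad=45):
    """red bar's top face: centre and axis angle via the top plane"""
    H=hsv(c); m=near(W,p,rad)&((H[...,0]<8)|(H[...,0]>172))&(H[...,1]>150)&(H[...,2]>60)
    m&=abs(W[...,2]-zt)<7
    rr,cc=np.nonzero(m); P=world(c,rr,cc,zt)[:,:2].astype(np.float32)
    b=cv2.minAreaRect(P); mu=P.mean(0); w,v=np.linalg.eigh(np.cov(P.T)); a=v[:,1]
    return len(P),mu,np.arctan2(a[1],a[0])%np.pi,b
def circ(P):
    A=np.c_[2*P,np.ones(len(P))]; s=np.linalg.lstsq(A,(P**2).sum(1),rcond=None)[0]
    return s[:2],np.sqrt(s[2]+s[:2]@s[:2])
E
python3 - <<'E'
from h import *
for n in('scene','top'):
    c=snap(n); W=cloud(c); H=hsv(c)
    print(n,'bar',bar(c,W,(470,-200),64))
    m=near(W,(470,-200),50)&(abs(W[...,2]-31)<6)&(H[...,2]<70)
    rr,cc=np.nonzero(m); P=world(c,rr,cc,31.).astype(np.float32)[:,:2]
    print('disc',len(P),cv2.minEnclosingCircle(P), np.median(W[m][:,2]))
    m=near(W,(555,200),60)&(abs(W[...,2]-130)<8)
    rr,cc=np.nonzero(m); P=world(c,rr,cc,130.).astype(np.float32)[:,:2]
    print('rim',len(P),cv2.minEnclosingCircle(P),P.mean(0),np.median(W[m][:,2]))
    # yellow marks on deck
    m=near(W,(555,200),110)&(abs(W[...,2]-106)<8)&(H[...,0]>15)&(H[...,0]<32)&(H[...,1]>130)&(H[...,2]>90)
    m&=~near(W,(555,200),33)
    k,L,S,C=cv2.connectedComponentsWithStats(m.astype(np.uint8))
    for i in range(1,k):
        if S[i,4]>4: print('yel',S[i,4],C[i],world(c,C[i:i+1,1],C[i:i+1,0],105.)[0])
    m=near(W,(690,200),110)&(abs(W[...,2]-185)<8)
    P=world(c,*np.nonzero(m),185.).astype(np.float32)[:,:2]; print('motor',cv2.minEnclosingCircle(P))
    m=near(W,(600,190),200)&(abs(W[...,2]-105)<5)
    P=world(c,*np.nonzero(m),105.).astype(np.float32)[:,:2]; print('deck',cv2.minAreaRect(P))
    x0,y0,w,h=(280,110,80,80) if n=='scene' else (160,140,80,80)
    cv2.imwrite(f'pics/{n}_neck.png',cv2.resize(c['frame'][y0:y0+h,x0:x0+w,::-1],(480,480),interpolation=cv2.INTER_CUBIC))
E
python3 -c "
import cv2,numpy as np
cv2.imwrite('pics/neck.png',np.hstack([cv2.resize(cv2.imread(f'pics/{n}_neck.png'),(400,400)) for n in('scene','top')]))"
```

```text
scene bar (143, array([ 476.81076, -194.21782], dtype=float32), np.float64(2.6295834431660308), ((476.56414794921875, -194.5211944580078), (16.61625862121582, 56.20711135864258), 60.210697174072266))Traceback (most recent call last):
  File "<stdin>", line 7, in <module>
cv2.error: OpenCV(4.12.0) /io/opencv/modules/imgproc/src/shapedescr.cpp:201: error: (-215:Assertion failed) count >= 0 && (depth == CV_32F || depth == CV_32S) in function 'minEnclosingCircle'

[ WARN:0@0.023] global loadsave.cpp:275 findDecoder imread_('pics/scene_neck.png'): can't open/read file: check file path/integrity
Traceback (most recent call last):
cv2.error: OpenCV(4.12.0) /io/opencv/modules/imgproc/src/resize.cpp:4208: error: (-215:Assertion failed) !ssize.empty() in function 'resize'
```

Contiguity issue only; fix it.

```bash
cat >> h.py <<'E'
def xy(c,m,z): return np.ascontiguousarray(world(c,*np.nonzero(m),z)[:,:2].astype(np.float32))
E
cat > m.py <<'E'
from h import *
ims=[]
for n in('scene','top'):
    c=snap(n); W=cloud(c); H=hsv(c)
    print(n,'bar',bar(c,W,(476,-194),64))
    def f(t,m,z,k=cv2.minEnclosingCircle):
        P=xy(c,m,z); print(t,len(P),len(P) and k(P),len(P) and np.median(W[m][:,2]))
    f('disc',near(W,(476,-194),50)&(abs(W[...,2]-31)<7)&(H[...,2]<80),31)
    m=near(W,(555,200),60)&(abs(W[...,2]-130)<9); f('rim',m,130)
    m=near(W,(555,200),110)&(abs(W[...,2]-106)<8)&(H[...,0]>12)&(H[...,0]<32)&(H[...,1]>130)&(H[...,2]>90)&~near(W,(555,200),33)
    k,L,S,C=cv2.connectedComponentsWithStats(m.astype(np.uint8))
    for i in range(1,k):
        if S[i,4]>4: print('yel',S[i,4],C[i],world(c,C[i:i+1,1],C[i:i+1,0],105.)[0])
    f('motor',near(W,(690,200),110)&(abs(W[...,2]-185)<8),185)
    f('deck',near(W,(600,190),200)&(abs(W[...,2]-105)<5),105,cv2.minAreaRect)
    x0,y0,w,h=(280,110,80,80) if n=='scene' else (160,140,80,80)
    ims.append(cv2.resize(c['frame'][y0:y0+h,x0:x0+w,::-1],(400,400),interpolation=cv2.INTER_CUBIC))
cv2.imwrite('pics/neck.png',np.hstack(ims))
E
python3 m.py
```

```text
scene bar (146, array([ 477.04703, -194.56549], dtype=float32), np.float64(2.611450881955992), ((477.3941955566406, -194.71009826660156), (15.94251823425293, 57.789215087890625), 60.60268783569336))
disc 391 ((476.7041015625, -194.67092895507812), 34.79974365234375) 30.85380819681216
rim 204 ((553.5186767578125, 197.19705200195312), 60.70750045776367) 129.24946662388288
yel 18 [299.88888889 150.61111111] [467.80261128 212.97062129 105.        ]
motor 932 ((656.4532470703125, 180.82472229003906), 50.65724182128906) 184.48860747016343
deck 2786 ((580.37890625, 195.69564819335938), (167.36009216308594, 255.4644775390625), 82.25614929199219) 105.03387811896732
top bar (136, array([ 473.11295, -192.28326], dtype=float32), np.float64(2.6352279695869907), ((473.0381774902344, -192.32293701171875), (15.713372230529785, 55.602848052978516), 60.2856559753418))
disc 376 ((473.3468017578125, -191.94393920898438), 34.8658447265625) 30.6422736348307
rim 271 ((554.3447875976562, 201.9756622314453), 60.34601593017578) 129.65936432743916
yel 12 [195.41666667 206.16666667] [467.23412773 212.26108098 105.        ]
motor 1234 ((650.025634765625, 184.00238037109375), 50.14141082763672) 185.1507494763
deck 4579 ((578.6802978515625, 197.00521850585938), (167.52188110351562, 256.98760986328125), 82.43425750732422) 105.43843775384165
```

View pics/neck.png

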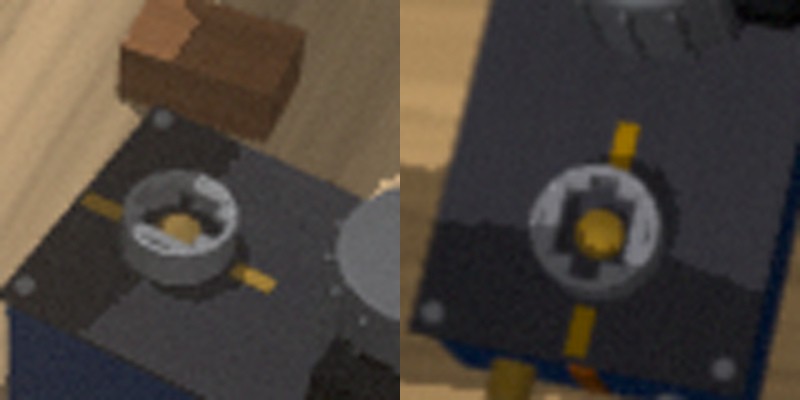

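The neck is at top px (186,200), and its notches run along the yellow marks. My fixed guess of (555,200) was off. Refit the neck around the pixel-derived centre.

```bash
cat >> h.py <<'E'
def neckfit(c,W):
    H=hsv(c); p=np.array([514.,203.])
    for _ in range(3):
        m=near(W,p,38)&(W[...,2]>122)&(W[...,2]<140); (p,rad)=cv2.minEnclosingCircle(xy(c,m,130)); 
    m=near(W,p,85)&~near(W,p,34)&(abs(W[...,2]-106)<8)&(H[...,0]>12)&(H[...,0]<32)&(H[...,1]>120)&(H[...,2]>70)
    k,L,S,C=cv2.connectedComponentsWithStats(m.astype(np.uint8)); Y=[(int(S[i,4]),world(c,C[i:i+1,1],C[i:i+1,0],105.)[0][:2].round(1)) for i in range(1,k) if S[i,4]>4]
    return np.array(p),rad,m.sum(),Y
def Rz(yaw):  # tool down, tool x at yaw
    c,s=np.cos(yaw),np.sin(yaw); return np.array([[c,s,0],[s,-c,0],[0,0,-1.]])
E
python3 - <<'E'
from h import *
print(r.read_clock())
for n in('scene','top'):
    c=snap(n); W=cloud(c); print(n,neckfit(c,W))
for p,y0 in (((475,-193,44),(2.62,-.52)),((514,203,150),(-.135,3.007,-1.8,1.34))):
    for y in y0:
        q=r.inverse_kinematics(np.array(p,float),Rz(y)); print(p,y,None if q is None else np.round(q,2))
E
```

```text
1.05
scene (array([516.69458008, 201.41841125]), 34.39995574951172, np.int64(51), [(25, array([468. , 212.5])), (26, array([562.5, 200. ]))])
top (array([513.19519043, 204.93891907]), 31.78641700744629, np.int64(82), [(45, array([562.7, 199.4])), (37, array([467.8, 211.9]))])
(475, -193, 44) 2.62 [-0.21  0.51  0.58  2.14 -0.48  0.62  1.77]
(475, -193, 44) -0.52 [-0.5   0.71  1.01  2.16 -0.9   0.79 -0.98]
(514, 203, 150) -0.135 [-1.09  0.41  0.75  2.   -0.37  0.87 -1.84]
(514, 203, 150) 3.007 [-0.72  0.34  0.28  1.98 -0.12  0.84  1.06]
(514, 203, 150) -1.8 [-0.48  0.33 -0.01  1.97  0.01  0.85  2.41]
(514, 203, 150) 1.34 [-0.96  0.37  0.58  1.99 -0.27  0.85 -0.46]
```

Run:
```python
from h import *
r.gripper_to(0.55,40)
R=Rz(2.62)
r.move_to(np.array([475.2,-193.4,240]),R); print(r.read_clock(),r.read_ee_pos())
r.servo_line(np.array([475.2,-193.4,100.]),vel=150)
r.servo_line(np.array([475.2,-193.4,45.]),vel=60); print(r.read_clock(),r.read_ft_force())
r.gripper_to(0.0,60); print(r.read_clock(),r.read_finger_gap(),r.read_grasp_force(),r.read_ft_force(),r.read_wrist_torque())
r.servo_line(np.array([475.2,-193.4,70.]),vel=60)
print(r.read_ft_force(),r.read_finger_gap(),r.read_joint_positions().round(2) if hasattr(r.read_joint_positions(),'round') else r.read_joint_positions())
r.servo_line(np.array([475.2,-193.4,260.]),vel=150)
r.move_to(np.array([515.,204.5,260]),Rz(3.0106)); print(r.read_clock(),r.read_joint_positions())
c=snap('scene','held.png'); W=cloud(c); print(bar(c,W,(515,204.5),260+19-0,60))
c=snap('top','heldt.png')
print(r.read_ft_force(),r.read_wrist_torque())
```

```text
4.6167 [ 475.53451853 -192.8616685   239.95694599]
6.7667 [ 0.39781208 -0.28045227  0.46967389]
7.15 0.1775402031488699 60.166651010513306 [-1.42726078  0.7374761   5.64605403] [ 0.23333398  0.22356038 -0.07545637]
[ 0.63076302 -0.52480034 -2.48333391] 0.17130298812717432 [-0.36  0.52  0.79  2.14 -0.57  0.7   1.86]
10.6167 [-1.43809148  0.45339627  1.2622379   1.90038078 -0.47703013  1.14073918
  1.44169537]
(50, array([534.8039 , 196.69914], dtype=float32), np.float64(2.1828936671157875), ((534.6226196289062, 197.36529541015625), (16.672870635986328, 26.573184967041016), 21.918842315673828))
[-0.56213719 -0.01051694 -1.76046321] [-0.01737474 -0.00254288 -0.03602452]
```

View pics/held.png

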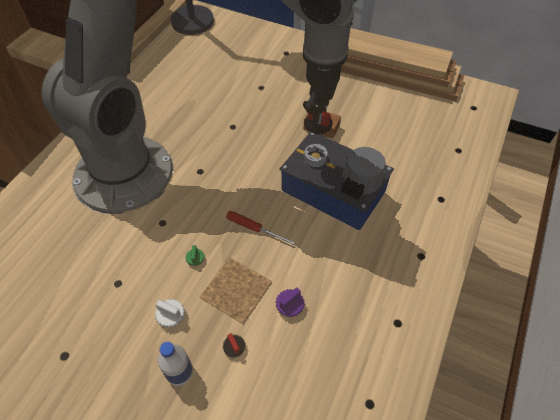

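The cap is held upright over the tank at about px (120,318), with the neck visible below it at (156,316). Next I lower it to just above the neck and compare the two positions.

Run:
```python
from h import *
r.servo_line(np.array([515.,204.5,183.]),vel=120)
print(r.read_clock(),r.read_ee_pos(),r.read_joint_positions().round(2))
for y in (2.5,2.0,1.5,1.2): 
    q=r.inverse_kinematics(np.array([515.,204.5,157.]),Rz(y)); print(y,None if q is None else np.round(q,2))
ims=[]
for n in('scene','top'):
    c=snap(n); W=cloud(c); H=hsv(c); zt=183-14
    m=near(W,(515,204),50)&(abs(W[...,2]-zt)<5)&(H[...,2]<80)
    P=xy(c,m,zt); print(n,len(P),len(P) and cv2.minEnclosingCircle(P),len(P) and np.median(W[m][:,2]))
    u=world  # crop round the neck
    K=np.array([[c['fx'],0,c['cx']],[0,c['fy'],c['cy']],[0,0,1.]])
    # overlay predicted outlines: neck rim and cap disc at nominal position, ears
    t=np.linspace(0,2*np.pi,73); S=6; a=-0.131; ex=np.array([np.cos(a),np.sin(a)])
    px=lambda X:cv2.projectPoints(np.asarray(X,float),cv2.Rodrigues(np.array(c['R']))[0],np.array(c['t'],float),K,np.array(c['distortion'],float))[0].reshape(-1,2)
    ctr=px([[515,204.5,140]])[0].round().astype(int); x0,y0=ctr-33
    im=cv2.resize(c['frame'][y0:y0+66,x0:x0+66,::-1],(396,396),interpolation=cv2.INTER_CUBIC)
    for rad,z,col in((31,130,(0,255,0)),(31,105,(0,255,0)),(33,zt,(255,255,0)),(33,zt-12,(255,255,0)),(15,zt-26,(255,0,255))):
        Q=px(np.c_[515+rad*np.cos(t),204.5+rad*np.sin(t),0*t+z]); Q=(((Q-[x0,y0]+.5)*6)).round().astype(np.int32)
        cv2.polylines(im,[Q],True,col,1)
    ims.append(im)
cv2.imwrite('pics/near.png',np.hstack(ims))
```

```text
11.5083 [515.39679406 204.33038559 183.50163941] [-1.34  0.53  1.14  1.98 -0.58  1.01  1.52]
2.5 [-1.36  0.65  1.22  2.   -0.73  1.02  1.15]
2.0 [-1.4   0.75  1.33  2.   -0.84  1.1   0.75]
1.5 [-1.36  0.65  1.21  2.   -0.72  1.02  0.14]
1.2 [-1.36  0.65  1.21  2.   -0.72  1.02 -0.16]
scene 213 ((517.5568237304688, 201.27732849121094), 34.58222961425781) 169.06720472732206
top 202 ((508.3966064453125, 205.52024841308594), 33.59930419921875) 169.55254568588043
```

View pics/near.png

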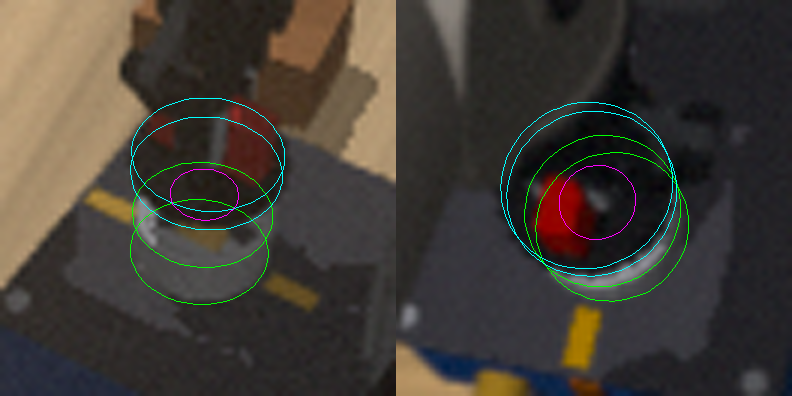

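```bash
cat > down.py <<'E'
from h import *
import sys
X,Y,zend=map(float,sys.argv[1:4]); lim=float(sys.argv[4])
p=np.array(r.read_ee_pos()); z=min(p[2],174.) 
r.servo_line(np.array([X,Y,z]),ori=Rz(3.0106),vel=30); r.hold(.1); f0=np.array(r.read_ft_force()); print(r.read_clock(),f0.round(2))
while z>zend:
    z=max(z-1,zend); r.servo_line(np.array([X,Y,z]),vel=12)
    f=np.array(r.read_ft_force())-f0; a=np.array(r.read_ee_pos()); print(z,a.round(2),f.round(2),np.round(r.read_wrist_torque(),2))
    if f[2]>lim or np.hypot(*f[:2])>5:
        print('stop'); break
print(r.read_clock())
E
python3 down.py 515 204.5 162 3
```

```text
12.1583 [ 0.3   0.01 -1.55]
173.0 [515.   204.49 172.99] [ 0.26 -0.14 -0.66] [-0.04  0.    0.03]
172.0 [514.98 204.48 171.96] [-0.65 -0.66 -0.68] [ 0.   -0.03 -0.01]
171.0 [514.97 204.48 170.94] [ 0.38 -0.36 -0.66] [-0.03  0.01  0.02]
170.0 [514.98 204.47 169.95] [-0.47  0.29 -0.99] [ 0.02  0.   -0.05]
169.0 [514.97 204.48 168.94] [-0.23  0.71 -0.99] [ 0.02 -0.02 -0.02]
168.0 [514.98 204.51 167.95] [ 0.04 -0.04 -1.19] [-0.05 -0.    0.02]
167.0 [514.96 204.46 166.93] [-0.36 -0.09 -0.89] [-0.01  0.02 -0.12]
166.0 [514.97 204.5  165.96] [-0.26  0.01 -0.24] [ 0.03 -0.01  0.02]
165.0 [514.99 204.49 164.96] [-0.32  0.7  -1.13] [-0.02 -0.   -0.03]
164.0 [514.99 204.5  163.97] [-0.36 -0.11 -0.89] [-0.02 -0.   -0.03]
163.0 [514.97 204.5  162.95] [-0.9   0.15 -1.16] [-0.01  0.01 -0.04]
162.0 [514.97 204.5  161.94] [ 0.4   0.09 -0.6 ] [ 0.01  0.   -0.  ]
15.1583
```

```bash
python3 down.py 515 204.5 156.5 7.5
```

```text
15.5083 [ 0.51 -0.05 -2.01]
160.94341469958496 [515.12 204.51 161.03] [-1.41 -0.26  2.33] [ 0.04 -0.03 -0.02]
159.94341469958496 [515.07 204.49 159.97] [-0.88  0.36  3.28] [ 0.05 -0.05  0.06]
158.94341469958496 [515.09 204.52 158.97] [-0.57 -0.57  3.87] [ 0.04 -0.11 -0.02]
157.94341469958496 [515.08 204.49 157.96] [-0.44  0.8   4.58] [ 0.12 -0.1  -0.01]
156.94341469958496 [515.08 204.51 156.94] [-0.95  0.92  4.9 ] [ 0.09 -0.18 -0.01]
156.5 [515.01 204.51 156.51] [0.98 0.24 4.64] [ 0.06 -0.21 -0.08]
17.0083
```

```bash
cat > turn.py <<'E'
from h import *
P=np.array([515.,204.5,156.5])
def tz(n=3): return np.mean([[*r.read_wrist_torque(),*r.read_ft_force()] for _ in range(n)],0)
def yaw(): R=np.array(r.read_ee_rot()); return np.arctan2(R[1,0],R[0,0])%(2*np.pi)
b=tz(6); y0=3.0106; d=y0-yaw(); print(r.read_clock(),'base',b.round(2),'d',round(d,3))
while d<1.40:
    d+=0.03; r.servo_line(P,ori=Rz(y0-d),vel=20); r.hold(.05); m=tz()-b; a=y0-yaw()
    print(round(d,3),round(a,3),m.round(2),round(r.read_clock(),2))
    if m[2]>0.11 or np.hypot(m[3],m[4])>6 or abs(m[5])>6: print('stop'); break
E
python3 turn.py
```

```text
17.0083 base [ 0.06 -0.21 -0.08  1.49  0.19  2.63] d 0.0
0.03 0.029 [ 0.01 -0.    0.11 -1.69  0.44  0.94] 17.31
stop
```

```bash
sed -i 's/^def tz.*/def tz(n=4):\n    o=[]\n    for _ in range(n): r.hold(.02); o.append([*r.read_wrist_torque(),*r.read_ft_force()])\n    return np.mean(o,0)/; s/b=tz(6)/b=tz(10)/; s/r.hold(.05); //; s/d+=0.03/d+=0.04/' turn.py; python3 turn.py
```

```text
17.475 base [ 0.05 -0.2  -0.01  0.94  0.35  2.9 ] d 0.03
0.07 0.069 [ 0.02  0.06  0.01 -0.53 -0.23  0.53] 17.79
0.11 0.108 [ 0.01  0.1  -0.01 -0.49 -0.34  0.71] 18.11
0.15 0.148 [-0.    0.18 -0.01 -0.46 -0.57  1.53] 18.43
0.19 0.188 [-0.03  0.2  -0.02 -1.03 -0.85  1.36] 18.74
0.23 0.228 [-0.05  0.22 -0.   -1.39 -0.31  1.56] 19.06
0.27 0.269 [-0.06  0.2  -0.03 -0.99 -1.1   1.32] 19.38
0.31 0.309 [-0.05  0.28 -0.01 -1.13 -0.59  1.89] 19.69
0.35 0.349 [-0.04  0.27 -0.02 -1.12 -0.57  1.89] 20.01
0.39 0.389 [-0.03  0.27 -0.01 -1.37 -0.55  1.44] 20.32
0.43 0.429 [ 0.01  0.26 -0.02 -1.44 -0.56  1.68] 20.64
0.47 0.469 [-0.02  0.27 -0.01 -1.62 -0.52  1.93] 20.96
0.51 0.509 [-0.04  0.27 -0.01 -1.54 -0.16  1.59] 21.27
0.55 0.549 [ 0.    0.25 -0.03 -0.88 -0.06  2.09] 21.59
0.59 0.589 [-0.    0.27 -0.03 -0.76 -0.33  1.57] 21.91
0.63 0.629 [-0.    0.24 -0.01 -1.39  0.03  1.63] 22.23
0.67 0.669 [-0.02  0.24 -0.02 -1.29 -0.61  1.71] 22.54
0.71 0.709 [-0.04  0.26 -0.01 -1.1  -0.4   1.6 ] 22.86
0.75 0.749 [-0.04  0.24 -0.02 -1.15 -1.23  1.24] 23.18
0.79 0.789 [-0.02  0.21 -0.   -1.16 -0.39  1.6 ] 23.49
0.83 0.828 [ 0.05 -0.08  0.12  0.07  0.18  0.8 ] 23.81
stop
```

```bash
sed -e 's/^b=tz(10); /b=np.zeros(6); pk=0; mn=9; /' -e 's/d<1.40/d<1.12/' -e 's/d+=0.04/d+=0.02/' -e '/if m\[2\]/d' turn.py > click.py
cat >> click.py <<'E'
    pk=max(pk,m[2]); 
    if pk>.18: mn=min(mn,m[2])
    if np.hypot(m[3],m[4])>9 or m[2]>.4 or (mn<-.04 and m[2]>-.02): print('stop'); break
E
python3 click.py
```

```text
23.8083 base [0. 0. 0. 0. 0. 0.] d 0.828
0.848 0.848 [ 0.15 -0.47  0.18  1.6   0.85  3.31] 24.12
0.868 0.868 [ 0.17 -0.56  0.14  2.35  0.65  2.88] 24.44
0.888 0.888 [ 0.21 -0.57  0.16  2.5   0.64  3.18] 24.76
0.908 0.908 [ 0.2  -0.57  0.1   2.24  0.66  3.41] 25.07
0.928 0.928 [ 0.16 -0.57  0.01  2.04  0.45  3.67] 25.39
0.948 0.948 [ 0.09 -0.47  0.04  1.81  0.1   3.25] 25.71
0.968 0.968 [ 0.09 -0.24 -0.01  1.29  0.45  4.44] 26.02
0.988 0.988 [ 0.11 -0.05 -0.02 -0.15  0.6   4.47] 26.34
1.008 1.009 [ 0.11 -0.02 -0.01 -0.02  0.63  4.51] 26.66
1.028 1.029 [ 0.13  0.   -0.01 -0.29 -0.06  5.16] 26.98
1.048 1.05 [ 0.13  0.03 -0.   -0.34  0.57  5.19] 27.29
1.068 1.07 [ 0.14  0.04 -0.01 -0.95  0.63  5.44] 27.61
1.088 1.09 [ 0.12  0.08 -0.04 -0.95  0.24  5.67] 27.93
1.108 1.109 [ 0.16 -0.05  0.01  0.09  0.42  4.24] 28.24
1.128 1.128 [ 0.18 -0.11  0.09  0.12  0.69  4.27] 28.56
```

The torque peaked, fell, and met the stop again exactly 0.30 rad later, so that is one click. Now I ease up onto the spring, release and retreat.

Run:
```python
from h import *
y=3.0106-1.115
r.servo_line(np.array([515,204.5,156.5]),ori=Rz(y),vel=20)
for z in (157.5,158.3): r.servo_line(np.array([515,204.5,z]),vel=10); print(np.round(r.read_ft_force(),1),np.round(r.read_wrist_torque(),2))
r.gripper_to(0.5); r.hold(.2); print(r.read_finger_gap(),np.round(r.read_ft_force(),1))
r.servo_line(np.array([515,204.5,260.]),vel=80)
r.move_to(np.array([430,-60,330.]),Rz(y)); print(r.read_clock())
ims=[]
for n,(x0,y0) in (('scene',(276,100)),('top',(160,140))):
    c=snap(n); W=cloud(c); N=bar(c,W,(515,204.5),177,50); print(n,N)
    H=hsv(c); m=near(W,(515,204.5),40)&(abs(W[...,2]-144)<5)&(H[...,2]<80); print(np.median(W[m][:,2]), cv2.minEnclosingCircle(xy(c,m,144.5)))
    ims.append(cv2.resize(c['frame'][y0:y0+80,x0:x0+80,::-1],(400,400),interpolation=cv2.INTER_CUBIC))
cv2.imwrite('pics/done.png',np.hstack(ims))
```

```text
[1.2 1.3 2.1] [ 0.16 -0.28  0.06]
[0.6 0.5 0.3] [ 0.22 -0.26  0.07]
0.4996450838264235 [-0.5  0.  -0.4]
32.425
scene (97, array([517.1724 , 201.07555], dtype=float32), np.float64(1.9125809235576847), ((517.0863037109375, 201.3612823486328), (14.617138862609863, 63.100807189941406), 19.304767608642578))
144.45944167321136 ((517.4210205078125, 202.7039031982422), 36.00497817993164)
top (178, array([513.11615, 205.39032], dtype=float32), np.float64(1.9062304884196721), ((512.953369140625, 205.33963012695312), (17.739416122436523, 55.71012878417969), 19.263858795166016))
144.44454676165043 ((513.3640747070312, 205.23883056640625), 34.8414421081543)
```

View pics/done.png

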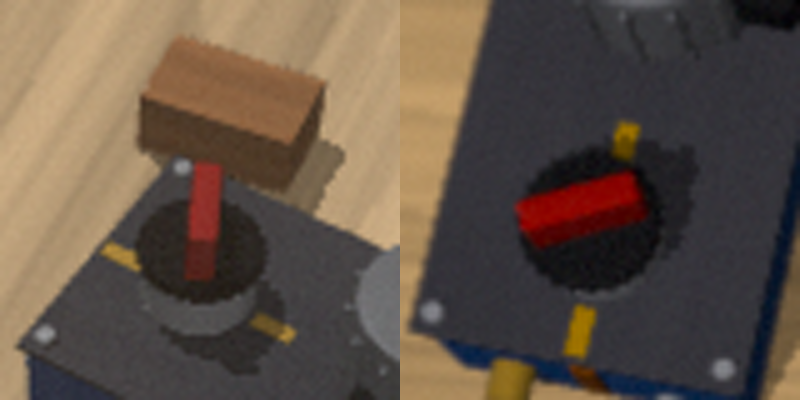

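The cap sits level and centred on the neck, with its disc 2.5 mm above the rim and the bar turned 1.10 rad. The stop was at 0.81 rad, so the ratchet gave one click.

```bash
python3 -c "
from cell import r
print(r.sign_off())"
```

```text
the job is handed in; nothing more can be done
None
```

The red-handled cap is back on the blue tank's neck, locked under the flange with one ratchet click by the torque readings, released, and handed in about 32 s into the 72 s limit.

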